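# Wipe the loose tablets off the sprung sorting plate

## Robot

A 6-joint arm with a two-finger parallel gripper is mounted at the origin on the work surface. World frame = base frame: x ahead of the robot, y to its left, z up, the work surface at z = 0. Lengths are in m, angles in rad, forces in N, time in s.
With the tool pointing down it reaches from about 0.225 to 0.725 m from the base axis. Payload 3.1 kg.
Tool frame: the origin (TCP) lies midway between the tips of the shut fingers; the grasp point (between the pads) lies 19 mm behind it; z points along the fingers, y is the line along which they close (so a half turn about z gives the same grasp; the last joint's range is limited). The gripper opens to 85 mm and grips with 20 to 120 N. Pads are 22 mm wide; open, the fingers measure 114 mm over their backs; the gripper's body (76 mm by 85 mm) begins 54 mm behind the grasp point. The pads swing forward as they close: fully open they stand 13 mm farther back than shut.
Start: joints at [1.168, 0.048, 0.099, 1.622, 0, 1.443], TCP at [0.142, 0.505, 0.231] pointing down, gripper open.
Joint ranges: [-2.91, 2.91], [-0.99, 1.94], [-1.21, 1.42], [-2.12, 2.29], [-1.49, 1.47], [-3.14, 3.14]. Speed limits (rad/s): [2.79, 2.79, 3.14, 3.14, 3.14, 3.14].

## Interface

Orientations are given as a unit quaternion [x, y, z, w].
In Python, from rig import state, get_image, camera_params, close_job gives the robot as it stands. The module is installed in compiled form; this text tells all that it offers.
- The arm moves only by the tool arm_command, never from a script. Its argument "rows" is text: rows parted by semicolons, each of 6 numbers parted by spaces: the shift along the world's x, y, z in mm, then the turn, a rotation vector about the world's x, y, z in rad. A call has 1 to 20 rows; each row shifts and turns the commanded pose from where the row before left it; what a row does not reach is not made up. A row lasts 1/12 s, in which the tool goes at most 41.7 mm and 7.16 degrees, less where a joint would pass 70% of its speed; a pose out of reach is approached as far as the arm can. A call is refused whole if a number of a shift passes 41.7 or a number of a turn 0.125, either way. A call with a gripper value outside its range is refused whole. "grip" is the gripper's target within -1 to 1 (shut at 1, half-way at 0, fully open at -1), set as the call begins (left out, the last holds). The fingers move at their own pace and stop on an object; "squeeze" is the grip in N (left out, the last holds). Time passes only in rows, so rows that do not move let the fingers close. It gives the time, the measured TCP pose, the force, the opening and the grip force at its end, in the units of the state.
- state(): the state, without advancing time (a new reading comes with each control period).
- get_image(name): name is "scene" or "top" or "wrist"; returns (picture, depth): 420x560x3 uint8, red, green, blue; 420x560 float32, m along the optical axis (not along the pixel's ray), 0 where there is no reading.
- camera_params(name): a dict with "fx", "fy", "cx", "cy" (pixels), "extrinsics" (4x4, takes a point from camera to world coordinates). Camera axes: x right, y up, looking along -z (the intrinsics and any distortion apply to the point x, -y, -z); pixel columns grow to the right and rows downward; lengths in m; the calibration is good to about 2 mm. The wrist camera is an equidistant fisheye: a pixel r from the principal point sees the ray r / f radians off the axis. A picture is of the moment at which its call begins: read the wrist's pose just before it. camera_params takes no time and is no camera call; for the wrist camera it gives the pose at the moment of the call.
- close_job(): hands the job in; it is judged then, once.
The state is a dict: "time_s": time; "qpos": joint angles; "qd": joint speeds; "joint_torque": joint torques, N m; "eef_pos": TCP position; "eef_rot": TCP orientation; "contact_force": force on the tool from outside, world axes, zero at the start; "wrist_torque": the same for the moment, N m; "opening": finger opening in m; "gripper_force": force on a finger pad.
Only numpy, scipy, OpenCV 4.12 (cv2) and the standard library are available. Lean on these libraries where they do the work, as an engineer would, in place of code of your own. Each camera call takes 0.05 s, during which the arm holds its last target. There are 200 camera calls.

## Task

Take the scraper from its grey rest, press its white block lightly onto the free strip of the white plate at the hinge end, behind all the tablets, and wipe all five tablets along the plate and over its exit edge into the blue catch tray; keep pressing and follow the plate down as it gives, so that it stays clearly tipped over the second half of the wipe, but never press hard or force it down to its stop. Then put the scraper back in its rest, shoulder on both ledges as it was. Do not touch the tablets with the fingers, and leave the other things alone.

Things in the scene. Friction and masses are not known exactly. Their poses are not given: they have to be found in the camera images.
- station: Tablet-sorting station fixed to the table: grey base 360 x 150 mm, white hinged plate at one end, blue catch tray at the other. Origin on the table surface, x = wipe direction (hinge to tray), z up. Tablets start between x = -52 and +58 mm; the strip of plate next to the hinge is free. The plate's exit edge is at x = +70 mm
- hinge (a point): Hinge end of the plate (fixed point, x = -140 mm of the station), at the height of the plate's flat top, 60 mm above the table. The plate is 210 (along x) x 128 x 6 mm, level at rest; green rails 12 mm high along both sides leave a clear channel 116 mm wide (y = -58 to +58 mm)
- tray (a point): Centre of the catch tray's floor (x = 120 mm of the station), 8 mm above the table. Inside it is 152 (x) x 148 (y) mm; rim 38 mm above the table, lower than the plate; it reaches 26 mm under the exit edge
- plate (a joint): Tip of the plate about its hinge, rad: 0 level (rest, held up by a preloaded spring), grows as the exit edge sinks, stop at 0.12. Stiff near the hinge, where 3 to 7 N hardly move it, soft near the exit edge, where 8 N sinks that edge about 12 mm. Roughly 25 N m/rad behind a preload of 0.1 to 0.4 N m that differs from plate to plate
- plate_exit (a point): Middle of the exit edge on the plate's top surface; moves with the plate; x is the wipe direction
- scraper: Scraper: black shoulder plate 40 (x) x 150 (y) x 8 mm, on it a blue upright handle 20 (x) x 64 (y) mm, reaching 68 mm above the origin, to be gripped across its 20 mm. Under it a white block 24 (x) x 100 (y) mm, flat below, that stiffly stands out 16 to 36 mm below the shoulder: differs each time, not reported, feel for it. Origin: centre of the shoulder's underside, z up. About 0.2 kg
- rest: Grey cradle fixed to the table, left or right of the station: base 90 (x) x 170 (y) mm, 6 mm thick, with two ledges 80 (x) x 18 (y) mm, tops 50 mm above the table, centred at y = -67 and +67 mm, 116 mm apart inside. The scraper's shoulder lies across both ledges, its length along y, the white block hanging free between them. Origin under its centre
- pillbox: Orange flip-lid pill box 50 x 85 x 32 mm, loose, bystander; origin under its centre
- pillbottle: Amber pill bottle, 48 mm wide, 85 mm tall, loose, bystander; origin under its centre
- creamjar: White cream jar, 60 mm wide, 55 mm tall, loose, bystander; origin under its centre
- cup: Clear acrylic cup, 68 mm wide, 85 mm tall, loose, bystander; origin under its centre
- spoon: Steel medicine spoon 140 mm long lying on the table, bystander; x along its handle towards the bowl
- chip0: Red round tablet, 20 mm wide, 8 mm thick, about 10 g, loose on the white plate; origin under its centre
- chip1: Yellow caplet, 20 x 14 mm, 8 mm thick, about 10 g, loose on the white plate; origin under its centre
- chip2: Red round tablet, 20 mm wide, 8 mm thick, about 10 g, loose on the white plate; origin under its centre
- chip3: Yellow caplet, 20 x 14 mm, 8 mm thick, about 10 g, loose on the white plate; origin under its centre
- chip4: Orange round tablet, 20 mm wide, 8 mm thick, about 10 g, loose on the white plate; origin under its centre
Not all that is in view belongs to the job. What is shaped like the rest but green is not meant.

How it is judged:
On the way, in this order (a step that is already met when the one before it is completed fails the run):
1. the scraper presses on the strip at the hinge end (its centre 55 mm or more before the station's origin) with over 3 N for 0.2 s, all tablets still on the plate (z of each of chip0, chip1, chip2, chip3, chip4, scraper in the frame of station above 0.05 m and x of each of chip0, chip1, chip2, chip3, chip4 in the frame of station below 0.075 m and contact force between scraper and station above 3 N and x of scraper in the frame of station between -0.14 and -0.055 m), for 0.2 s.
2. past the middle of the plate (scraper centre 0 to 45 mm beyond the station's origin) it still presses and the plate is tipped by over 0.010 rad (contact force between scraper and station above 0.5 N and x of scraper in the frame of station between 0 and 0.045 m and value of joint plate above 0.01 rad), for 0.1 s.
3. at the exit edge (scraper centre over 50 mm beyond the station's origin) it still presses and the plate is tipped by over 0.015 rad (contact force between scraper and station above 0.5 N and x of scraper in the frame of station above 0.05 m and value of joint plate above 0.015 rad), for 0.1 s.
At the end, for the whole second after the job is handed in: All five tablets lie still in the catch tray, between its walls and below its rim, and the scraper is released in its rest: shoulder on both ledges (height within 5 mm), within 30 mm of the rest's centre, its length along the ledges' line within 0.25 rad, upright within 0.1 rad, at rest (x of chip0 in the frame of station between 0.042 and 0.198 m and y of chip0 in the frame of station between -0.076 and 0.076 m and z of each of chip0, chip1, chip2, chip3, chip4 in the frame of station below 0.034 m and linear speed of each of chip0, chip1, chip2, chip3, chip4, scraper below 0.03 m/s and x of chip1 in the frame of station between 0.042 and 0.198 m and y of chip1 in the frame of station between -0.076 and 0.076 m and x of chip2 in the frame of station between 0.042 and 0.198 m and y of chip2 in the frame of station between -0.076 and 0.076 m and x of chip3 in the frame of station between 0.042 and 0.198 m and y of chip3 in the frame of station between -0.076 and 0.076 m and x of chip4 in the frame of station between 0.042 and 0.198 m and y of chip4 in the frame of station between -0.076 and 0.076 m and horizontal distance between scraper and rest below 0.03 m and z of scraper in the frame of rest between 0.045 and 0.055 m and angle between the y axis of scraper and the y axis of rest, either way round below 0.25 rad and angle between scraper's own z axis and vertical below 0.1 rad); the robot touches nothing.
It fails at once if the scraper is pressed on the station with over 30 N (contact force between scraper and station above 30 N).
It fails at once if the plate is forced down to its stop (over 0.11 rad) (value of joint plate above 0.11 rad).
It fails at once if the fingers touch a tablet (contact force between the fingers and chip0 above 0.3 N or contact force between the fingers and chip1 above 0.3 N or contact force between the fingers and chip2 above 0.3 N or contact force between the fingers and chip3 above 0.3 N or contact force between the fingers and chip4 above 0.3 N).
It fails at once if a bystander is moved by over 20 mm (distance of any of pillbox, pillbottle, creamjar, cup, spoon from where it was at the start of the episode above 0.02 m).
It also fails if it takes over 64 s, if anything falls off the work surface, if the arm or the gripper's body presses on something with over 40 N, if the wrist force passes 120 N, or if a joint passes its speed limit or range.

## Working session

There is one attempt and no reset: what is moved stays moved. The work goes in short steps, Python scripts to look and compute and a tool call to move; the robot and the scene stay as the last step left them, time stands still between calls to the robot, and variables do not carry over. Pictures are saved under pics/ and viewed, at most 10 in all, crops included, and the job is handed in when it is done.

Besides the shell and the picture viewer there is one more tool, called after ">>>" as name(argument=value, ...) on one line, values as JSON. arm_command: Moves the arm, as the interface text tells. Its arguments: {"type":"object","properties":{"rows":{"type":"string"},"grip":{"type":"number"},"squeeze":{"type":"number"}},"required":["rows"]}

```bash
mkdir -p pics
cat > h.py <<'E'
import numpy as np, cv2
from rig import *
def snap(n,f):
    p=camera_params(n); im,d=get_image(n); cv2.imwrite(f'pics/{f}.png',im[:,:,::-1]); np.savez(f'pics/{f}.npz',d=d,im=im,**{k:np.array(p[k]) for k in('fx','fy','cx','cy','extrinsics')}); return im,d
def pt(f,u,v,z=None):
    q=np.load(f'pics/{f}.npz'); E=q['extrinsics']; r=np.array([(u-q['cx'])/q['fx'],-(v-q['cy'])/q['fy'],-1.])
    if z is None: return (E@np.r_[r*np.median(q['d'][v-1:v+2,u-1:u+2]),1])[:3]
    w=E[:3,:3]@r; o=E[:3,3]; return o+w*(z-o[2])/w[2]
E
python3 -c "
from h import *
snap('top','t0');snap('scene','s0');s=state();print(s)
print(camera_params('top'))"
```

```text
{'time_s': 0.1, 'qpos': array([1.16816516e+00, 4.86689667e-02, 9.77231261e-02, 1.62200215e+00,
       1.82690266e-05, 1.44296900e+00]), 'qd': array([ 0.00024988, -0.0019242 ,  0.00387903,  0.00199105,  0.00042886,
        0.0013679 ]), 'joint_torque': array([ 3.14386700e-03, -3.39853799e+01,  3.20934570e+01,  1.58342149e-02,
        4.19609751e-05, -5.97901419e-06]), 'eef_pos': array([0.14226109, 0.5047735 , 0.2302225 ]), 'eef_rot': array([ 1.36969918e-01,  9.90574623e-01, -1.03581741e-03, -2.90823231e-04]), 'contact_force': array([-0.01545301, -0.40767657, -1.11979096]), 'wrist_torque': array([ 0.00479838, -0.01026145,  0.01997134]), 'gripper_force': 0.0, 'opening': 0.08525641411593138}
{'fx': 488.32864933528595, 'fy': 488.32864933528595, 'cx': 278.2906012722763, 'cy': 209.23227591322345, 'extrinsics': array([[-2.19006338e-02,  9.95147677e-01, -9.59242616e-02,
         4.56247514e-01],
       [-9.99759174e-01, -2.19337987e-02,  7.08796111e-04,
        -1.40090529e-02],
       [-1.39862664e-03,  9.59166837e-02,  9.95388383e-01,
         1.18468459e+00],
       [ 0.00000000e+00,  0.00000000e+00,  0.00000000e+00,
         1.00000000e+00]])}
```

View pics/t0.png

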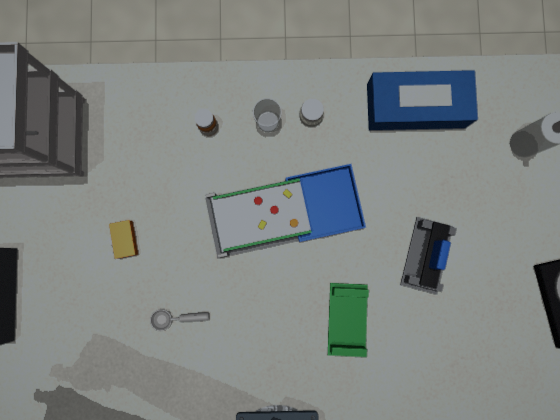

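View pics/s0.png

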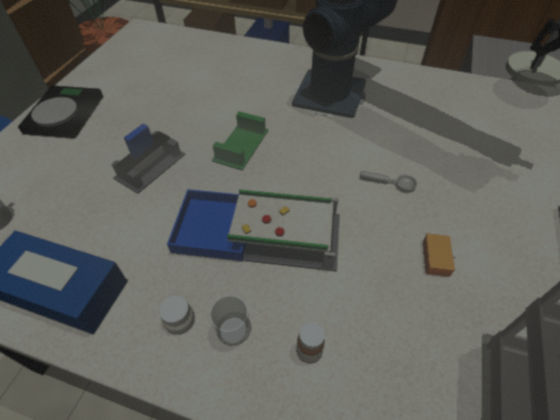

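The station lies at about (285,210) with its hinge on the left and the tray on the right. The rest with the scraper is at (428,255), and the green decoy at (348,320). I'll enlarge both.

```bash
python3 -c "
from h import *
im=cv2.imread('pics/t0.png')
a=cv2.resize(im[155:267,200:370],None,fx=4.4,fy=4.4,interpolation=cv2.INTER_CUBIC); cv2.imwrite('pics/c1.png',a)
b=cv2.resize(im[210:300,390:470],None,fx=6,fy=6,interpolation=cv2.INTER_CUBIC); cv2.imwrite('pics/c2.png',b)
"
```

```text
(no output)
```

View pics/c1.png

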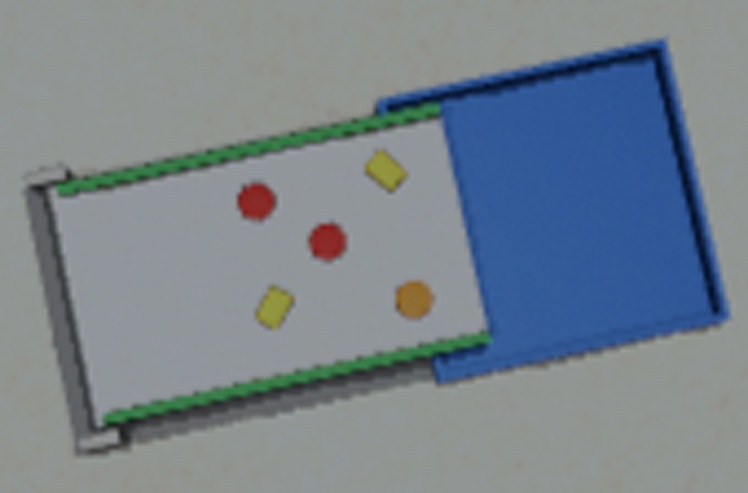

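View pics/c2.png

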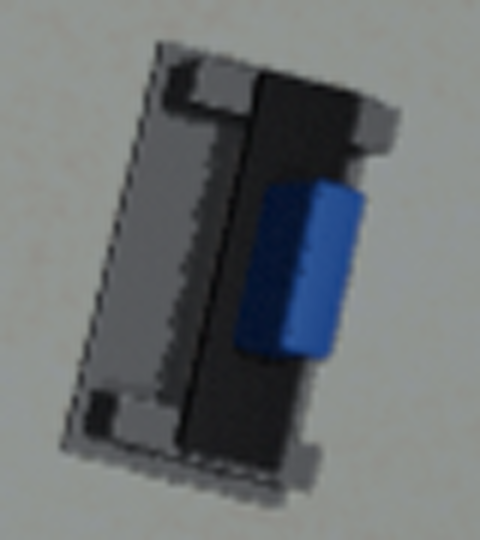

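```bash
cat > m.py <<'E'
from h import *
import sys
def cloud(f):
    q=np.load(f'pics/{f}.npz'); d=q['d']; v,u=np.mgrid[:420,:560]
    P=np.stack([(u-q['cx'])/q['fx']*d,-(v-q['cy'])/q['fy']*d,-d,np.ones_like(d)],-1)@q['extrinsics'].T
    return P[...,:3],q['im']
def rect(P,m,n):
    c,s,a=cv2.minAreaRect(P[m][:,:2].astype(np.float32)*1000); print(n,m.sum(),np.round(c,1),np.round(s,1),round(a,1),'z',np.round(np.percentile(P[m][:,2],[5,50,95]),4))
if __name__=='__main__':
    P,im=cloud('t0'); z=P[...,2]; v,u=np.mgrid[:420,:560]
    st=(u>200)&(u<370)&(v>155)&(v<267); re=(u>395)&(u<465)&(v>210)&(v<300)
    print('table',np.median(z[300:330,240:300]))
    hsv=cv2.cvtColor(im,cv2.COLOR_RGB2HSV)
    pl=st&(hsv[...,1]<40)&(z>.053)&(z<.068); rect(P,pl,'plate')
    g=st&(hsv[...,0]>45)&(hsv[...,0]<75)&(hsv[...,1]>100); rect(P,g,'rails')
    b=st&(hsv[...,0]>100)&(hsv[...,0]<125)&(hsv[...,1]>120); rect(P,b,'tray')
    rect(P,re&(z>.108),'handle top'); rect(P,re&(hsv[...,2]<45)&(z>.05)&(z<.066),'shoulder')
    rect(P,re&(z<.066)&(z>.04)&~(hsv[...,2]<45),'ledges'); rect(P,st&(z>.03),'stn')
    for n,c in dict(ex1=(300.7,178.4),ex2=(311.4,233.4),hi1=(211.4,197.5),hi2=(222,252.7)).items(): print(n,np.round(pt('t0',*c,z=.06),4))
    print('ts', [np.round(pt('t0',200+a/4.4,155+b/4.4,z=.068),3) for a,b in((256,202),(327,242),(386,170),(273,307),(414,299))])
    rest=[(160,42),(398,108),(62,450),(282,505)]
    c=[(255,72),(362,98),(180,447),(278,470)]
    print('sh',np.round([pt('t0',390+a/6,210+b/6,z=.058) for a,b in c],4))
    print('hd',np.round([pt('t0',390+a/6,210+b/6,z=.118) for a,b in ((318,182),(366,192),(284,353),(328,358))],4))
E
python3 m.py
```

```text
table 0.00030392748044261175
plate 4387 [550.9  31.5] [150.2 219.7] 10.8 z [0.0568 0.0605 0.0641]
rails 424 [539.2  21.9] [176.7 200.7] 11.3 z [0.0681 0.0723 0.0757]
tray 3608 [ 564.4 -101.4] [179.4 212.5] 10.9 z [0.005  0.0089 0.0384]
handle top 330 [ 439.4 -202.7] [ 63.  373.6] 4.5 z [0.1126 0.1182 1.1847]
shoulder 787 [ 453.3 -367.1] [ 57.5 149.1] 79.0 z [0.054  0.0584 0.0622]
ledges 327 [ 451.3 -368.2] [ 81.1 152.3] 73.7 z [0.047  0.0507 0.0591]
stn 5740 [551.9 -35. ] [180.1 350.7] 10.8 z [0.0394 0.0607 0.0726]
ex1 [ 0.6356 -0.0685  0.06  ]
ex2 [ 0.5071 -0.0898  0.06  ]
hi1 [0.5954 0.1397 0.06  ]
hi2 [0.4673 0.1165 0.06  ]
ts [array([0.584, 0.031, 0.068]), array([ 0.562, -0.006,  0.068]), array([ 0.599, -0.037,  0.068]), array([0.529, 0.023, 0.068]), array([ 0.531, -0.05 ,  0.068])]
sh [[ 0.5273 -0.3705  0.058 ]
 [ 0.5164 -0.4111  0.058 ]
 [ 0.3851 -0.3345  0.058 ]
 [ 0.3756 -0.3713  0.058 ]]
hd [[ 0.483  -0.3723  0.118 ]
 [ 0.479  -0.3895  0.118 ]
 [ 0.4217 -0.3566  0.118 ]
 [ 0.4195 -0.3724  0.118 ]]
```

The station origin comes out near (0.558, -0.010), with the wipe direction 10.8° from -y towards +x. The scraper is at (0.451, -0.372) with its y axis at -14.8°.

>>> arm_command(rows="11 -31 0 0 0 0;11 -31 0 0 0 0.016;11 -31 0 0 0 0;11 -31 0 0 0 0;11 -31 0 0 0 0;11 -31 0 0 0 0;11 -31 0 0 0 0;11 -31 0 0 0 0;11 -31 0 0 0 0;11 -31 0 0 0 0;11 -31 0 0 0 0;11 -31 0 0 0 0;11 -31 0 0 0 0;11 -31 0 0 0 0;11 -31 0 0 0 0;11 -31 0 0 0 0;11 -31 0 0 0 0;11 -31 0 0 0 0;11 -31 0 0 0 0;11 -31 0 0 0 0", grip=-1)

```text
time_s: 1.77
eef_pos: [0.3624, -0.1164, 0.2309]
eef_rot: [0.129, 0.992, 0.0, -0.0]
contact_force: [1.1, -0.0, 0.1]
opening: 0.0856
gripper_force: 0.0
```

>>> arm_command(rows="11 -32 0 0 0 0;11 -32 0 0 0 0;11 -32 0 0 0 0;11 -32 0 0 0 0;11 -32 0 0 0 0;11 -32 0 0 0 0;11 -32 0 0 0 0;11 -32 0 0 0 0;0 0 0 0 0 0;0 0 0 0 0 0;0 0 0 0 0 0;0 0 0 0 0 0")

```text
time_s: 2.77
eef_pos: [0.4503, -0.3697, 0.2317]
eef_rot: [0.129, 0.992, 0.0, 0.0]
contact_force: [0.7, 0.1, 0.8]
opening: 0.0849
gripper_force: 0.0
```

```bash
python3 -c "
from h import *
from scipy.spatial.transform import Rotation as R
s=state();print(s['time_s'],s['eef_pos'],R.from_quat(s['eef_rot']).as_matrix().round(4)[:,1],s['qpos'],s['contact_force'])
p=camera_params('wrist');print(p)
snap('wrist','w0')"
```

```text
2.7667 [ 0.45026637 -0.36969769  0.23171182] [2.552e-01 9.669e-01 3.000e-04] [-8.02647318e-01  2.01004670e-01  2.67694090e-01  1.63763976e+00
  1.99124493e-04 -5.44558977e-01] [0.65429277 0.1123558  0.75548162]
{'fx': 325.19226210127806, 'fy': 325.19226210127806, 'cx': 280.696314405705, 'cy': 215.87301587117426, 'extrinsics': array([[ 2.54802666e-01, -9.31287592e-01, -2.60344045e-01,
         3.84371767e-01],
       [ 9.66993072e-01,  2.45400036e-01,  6.85800391e-02,
        -3.52368594e-01],
       [ 2.06985147e-05, -2.69225265e-01,  9.63077233e-01,
         3.75350571e-01],
       [ 0.00000000e+00,  0.00000000e+00,  0.00000000e+00,
         1.00000000e+00]])}
```

View pics/w0.png

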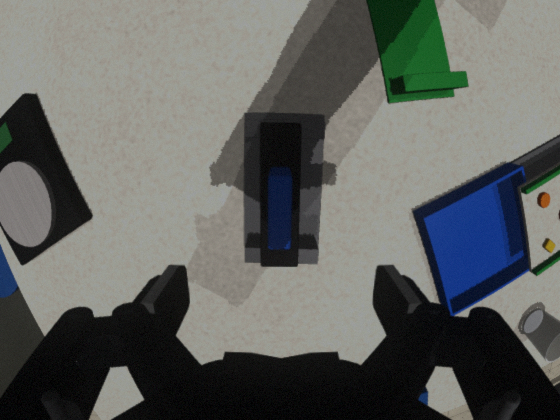

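The wrist view shows the handle at column ~280, centred between the fingers (mid ~281), with the yaw aligned. I'll descend and grip.

>>> arm_command(rows="0 -1 -30 0 0 0;0 0 -30 0 0 0;0 0 -30 0 0 0;0 0 -30 0 0 0;0 0 -22 0 0 0;0 0 -12 0 0 0;0 0 -8 0 0 0;0 0 0 0 0 0;0 0 0 0 0 0")

```text
time_s: 3.57
eef_pos: [0.451, -0.3719, 0.0707]
eef_rot: [0.129, 0.992, -0.001, 0.001]
contact_force: [0.2, 0.6, -0.5]
opening: 0.0858
gripper_force: 0.0
```

>>> arm_command(rows="0 0 0 0 0 0;0 0 0 0 0 0;0 0 0 0 0 0;0 0 0 0 0 0;0 0 0 0 0 0;0 0 0 0 0 0;0 0 0 0 0 0;0 0 0 0 0 0;0 0 0 0 0 0;0 0 0 0 0 0;0 0 0 0 0 0;0 0 0 0 0 0", grip=1, squeeze=60)

```text
time_s: 4.57
eef_pos: [0.4507, -0.372, 0.0698]
eef_rot: [0.129, 0.992, -0.0, 0.0]
contact_force: [-0.3, 0.1, 4.3]
opening: 0.0193
gripper_force: 59.2
```

>>> arm_command(rows="0 0 5 0 0 0;0 0 10 0 0 0;0 0 20 0 0 0;0 0 25 0 0 0;0 0 25 0 0 0;0 0 15 0 0 0;0 0 0 0 0 0;0 0 0 0 0 0;0 0 0 0 0 0;0 0 0 0 0 0")

```text
time_s: 5.4
eef_pos: [0.4495, -0.3707, 0.1669]
eef_rot: [0.129, 0.992, 0.001, -0.002]
contact_force: [-0.1, 0.5, -1.7]
opening: 0.019
gripper_force: 58.7
```

>>> arm_command(rows="2 12 0 0 0 0.01;4 24 0 0 0 0.025;5.5 28 0 0 0 0.028;5.5 28 0 0 0 0.028;5.5 28 0 0 0 0.028;5.5 28 0 0 0 0.028;5.5 28 0 0 0 0.028;5.5 28 0 0 0 0.028;5.5 28 0 0 0 0.028;5.5 28 0 0 0 0.028;5.5 28 0 0 0 0.028;5.5 28 0 0 0 0.028;5.5 28 0 0 0 0.028;5.5 28 0 0 0 0.028;5.5 28 0 0 0 0.028;5.5 28 0 0 0 0.028;4 20 0 0 0 0.015;1.5 12 0 0 0 0.005;0 0 0 0 0 0;0 0 0 0 0 0")

```text
time_s: 7.07
eef_pos: [0.5381, 0.0887, 0.1685]
eef_rot: [-0.095, 0.996, -0.0, -0.001]
contact_force: [0.3, -0.9, -2.6]
opening: 0.0193
gripper_force: 58.7
```

```bash
python3 -c "
from h import *
from scipy.spatial.transform import Rotation as R
s=state();print(s['time_s'],s['eef_pos'],R.from_quat(s['eef_rot']).as_matrix().round(4)[:,1],s['contact_force'],s['wrist_torque'])
snap('wrist','w1');snap('top','t1')"
```

```text
7.0667 [0.53807561 0.08865699 0.16850238] [-1.884e-01  9.821e-01 -5.000e-04] [ 0.33446527 -0.93646496 -2.57572567] [-0.01852351  0.03940767  0.03328956]
```

View pics/w1.png

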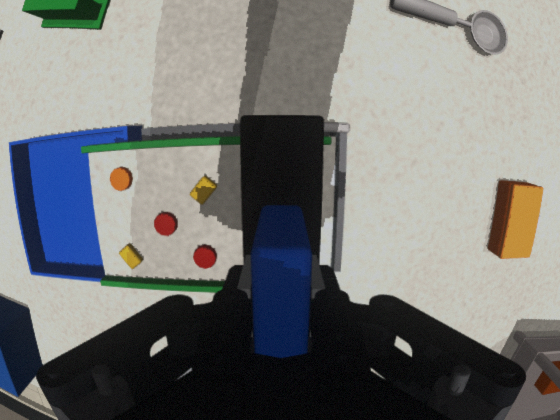

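```bash
python3 -c "
from h import *
q=np.load('pics/w1.npz');E=q['extrinsics']
def fe(u,v,z):
    a,b=u-q['cx'],v-q['cy'];r=np.hypot(a,b);t=r/q['fx'];d=np.array([np.sin(t)*a/r,-np.sin(t)*b/r,-np.cos(t)]);w=E[:3,:3]@d;return E[:3,3]+w*(z-E[2,3])/w[2]
xs=np.array([.1874,-.9823]);ys=np.array([.9823,.1874]);o=np.array([.558,-.010])
for n,u,v,z in(('shL',242,116,.1567),('shR',321,116,.1567),('railNear outer',83,152,.072),('rail near mid',240,139,.072),('railFar inner',104,280,.072),('railfar inner',218,286,.072),('exit',92,200,.06)):
    p=fe(u,v,z)[:2]-o;print(n,np.round([p@xs,p@ys],4))
"
```

```text
shL [-0.0821 -0.0748]
shR [-0.1196 -0.0749]
railNear outer [ 0.0655 -0.0576]
rail near mid [-0.0704 -0.061 ]
railFar inner [0.0625 0.0594]
railfar inner [-0.0479  0.059 ]
exit [ 0.0689 -0.0135]
```

>>> arm_command(rows="0 0 -15 0 0 0;0 0 -15 0 0 0;0 0 -10 0 0 0;0 0 -6 0 0 0;0 0 -3 0 0 0;0 0 0 0 0 0;0 0 0 0 0 0;0 0 0 0 0 0")

```text
time_s: 7.83
eef_pos: [0.5396, 0.0882, 0.1213]
eef_rot: [-0.094, 0.996, -0.0, 0.001]
contact_force: [0.2, 0.3, -1.7]
opening: 0.0193
gripper_force: 58.9
```

>>> arm_command(rows="0 0 -1 0 0 0;0 0 -1 0 0 0;0 0 -1 0 0 0;0 0 0 0 0 0;0 0 0 0 0 0")

```text
time_s: 8.25
eef_pos: [0.5389, 0.0883, 0.1173]
eef_rot: [-0.094, 0.996, 0.0, -0.0]
contact_force: [0.4, 0.1, -2.7]
opening: 0.0194
gripper_force: 58.9
```

>>> arm_command(rows="0 0 -1 0 0 0;0 0 -1 0 0 0;0 0 -1 0 0 0;0 0 0 0 0 0;0 0 0 0 0 0")

```text
time_s: 8.67
eef_pos: [0.5388, 0.0883, 0.1141]
eef_rot: [-0.094, 0.996, 0.0, -0.0]
contact_force: [0.4, 0.9, -1.8]
opening: 0.0193
gripper_force: 58.9
```

>>> arm_command(rows="0 0 -1 0 0 0;0 0 -1 0 0 0;0 0 -1 0 0 0;0 0 0 0 0 0;0 0 0 0 0 0")

```text
time_s: 9.08
eef_pos: [0.5392, 0.0883, 0.1131]
eef_rot: [-0.094, 0.996, -0.0, 0.001]
contact_force: [-2.3, -0.3, 5.4]
opening: 0.0193
gripper_force: 59.9
```

Contact at TCP z≈0.1133, so the block stands out about 33 mm. The press is about 7.5 N and the arm gives roughly 3.7 N/mm. I'll hold it, then start the wipe with a gentle descent.

>>> arm_command(rows="0 0 0 0 0 0;0 0 0 0 0 0;0 0 0 0 0 0;0 0 0 0 0 0")

```text
time_s: 9.42
eef_pos: [0.5392, 0.0883, 0.1131]
eef_rot: [-0.094, 0.996, -0.0, 0.001]
contact_force: [-1.9, -0.5, 4.7]
opening: 0.0192
gripper_force: 59.9
```

>>> arm_command(rows="0.5 -3 -0.1 0 0 0;1.1 -5.9 -0.28 0 0 0;1.1 -5.9 -0.28 0 0 0;1.1 -5.9 -0.28 0 0 0;1.1 -5.9 -0.28 0 0 0;1.1 -5.9 -0.28 0 0 0;1.1 -5.9 -0.28 0 0 0;1.1 -5.9 -0.28 0 0 0")

```text
time_s: 10.08
eef_pos: [0.5487, 0.045, 0.1116]
eef_rot: [-0.094, 0.996, 0.001, 0.002]
contact_force: [-0.8, 2.7, 6.7]
opening: 0.0195
gripper_force: 59.9
```

>>> arm_command(rows="1.1 -5.9 -0.28 0 0 0;1.1 -5.9 -0.28 0 0 0;1.1 -5.9 -0.28 0 0 0;1.1 -5.9 -0.28 0 0 0;1.1 -5.9 -0.28 0 0 0;1.1 -5.9 -0.28 0 0 0;1.1 -5.9 -0.28 0 0 0;1.1 -5.9 -0.28 0 0 0;1.1 -5.9 -0.28 0 0 0")

```text
time_s: 10.83
eef_pos: [0.5584, -0.0084, 0.1088]
eef_rot: [-0.094, 0.996, 0.001, 0.002]
contact_force: [-1.3, 2.7, 6.1]
opening: 0.0192
gripper_force: 59.9
```

>>> arm_command(rows="1.1 -5.9 -0.13 0 0 0;1.1 -5.9 -0.13 0 0 0;1.1 -5.9 -0.13 0 0 0;1.1 -5.9 -0.13 0 0 0;1.1 -5.9 -0.13 0 0 0;1.1 -5.9 -0.13 0 0 0")

```text
time_s: 11.33
eef_pos: [0.5645, -0.0444, 0.107]
eef_rot: [-0.094, 0.996, 0.0, 0.001]
contact_force: [-0.0, 2.8, 5.6]
opening: 0.0192
gripper_force: 59.7
```

```bash
python3 -c "
from h import *
s=state();print(s['eef_pos'],s['contact_force'])
snap('scene','s1');im=cv2.imread('pics/s1.png')[150:290,140:360];cv2.imwrite('pics/s1c.png',cv2.resize(im,None,fx=3.4,fy=3.4,interpolation=cv2.INTER_CUBIC))"
```

```text
[ 0.56446682 -0.04436541  0.10702203] [-0.0358862   2.83911777  5.55958015]
```

View pics/s1c.png

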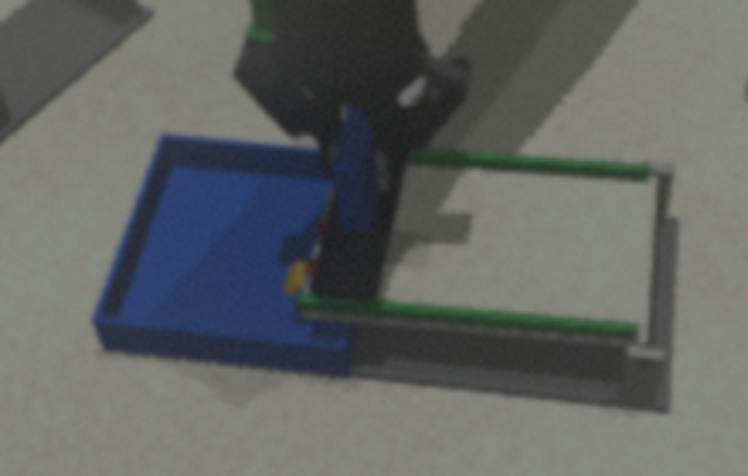

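The plate behind the block is clean and the tablets are at the exit edge, so I'll continue over it.

>>> arm_command(rows="1 -4.9 -0.1 0 0 0;1 -4.9 -0.1 0 0 0;1 -4.9 -0.1 0 0 0;1 -4.9 -0.1 0 0 0;0 0 0 0 0 0;0 0 0 0 0 0;1 -4.9 -0.1 0 0 0;1 -4.9 -0.1 0 0 0;1 -4.9 -0.1 0 0 0;1 -4.9 0 0 0 0;0 0 0 0 0 0;0 0 0 0 0 0")

```text
time_s: 12.38
eef_pos: [0.5718, -0.085, 0.1051]
eef_rot: [-0.093, 0.996, -0.001, -0.0]
contact_force: [-0.1, -0.2, 3.6]
opening: 0.0192
gripper_force: 59.7
```

```bash
python3 -c "
from h import *
s=state();print(s['eef_pos'],s['contact_force'])
snap('scene','s2');snap('wrist','w2');a=cv2.imread('pics/s2.png')[180:270,160:270];w=cv2.imread('pics/w2.png')
cv2.imwrite('pics/s2c.png',np.hstack([cv2.resize(a,(440,360),interpolation=cv2.INTER_CUBIC),cv2.resize(w,(360,360)) ]))"
```

```text
[ 0.57177449 -0.08500974  0.10514915] [-0.13858819 -0.18007809  3.56224697]
```

View pics/s2c.png

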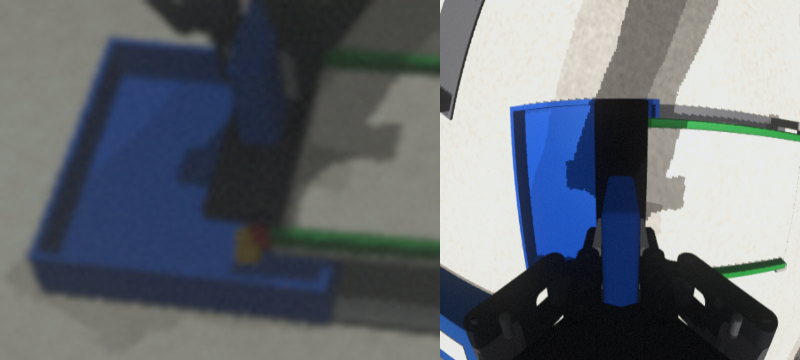

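>>> arm_command(rows="0 0 3 0 0 0;0 0 8 0 0 0;0 0 18 0 0 0;0 0 22 0 0 0;0 0 18 0 0 0;0 0 6 0 0 0;-8 -20 0 0 0 -0.03;-8 -20 0 0 0 -0.03;-9 -22 0 0 0 -0.035;-9 -22 0 0 0 -0.035;-9 -22 0 0 0 -0.035;-9 -22 0 0 0 -0.035;-9 -22 0 0 0 -0.035;-9 -22 0 0 0 -0.035;-9 -21 0 0 0 -0.035;-9 -21 0 0 0 -0.035;-9 -20 0 0 0 -0.03;-9 -20 0 0 0 -0.03;0 0 0 0 0 0;0 0 0 0 0 0")

```text
time_s: 14.15
eef_pos: [0.4644, -0.3379, 0.1785]
eef_rot: [0.107, 0.994, 0.001, -0.001]
contact_force: [-0.6, -0.0, -2.1]
opening: 0.0193
gripper_force: 59.0
```

```bash
python3 -c "
from h import *
from scipy.spatial.transform import Rotation as R
s=state();print(s['eef_pos'],R.from_quat(s['eef_rot']).as_matrix().round(4)[:,1],s['contact_force'])
snap('top','t3');a=cv2.imread('pics/t3.png')
cv2.imwrite('pics/t3c.png',cv2.resize(a[155:305,200:470],None,fx=2.95,fy=2.95,interpolation=cv2.INTER_CUBIC))"
```

```text
[ 0.46444387 -0.33791351  0.17852038] [0.2121 0.9772 0.002 ] [-6.26375678e-01 -1.05703323e-03 -2.12760240e+00]
```

View pics/t3c.png

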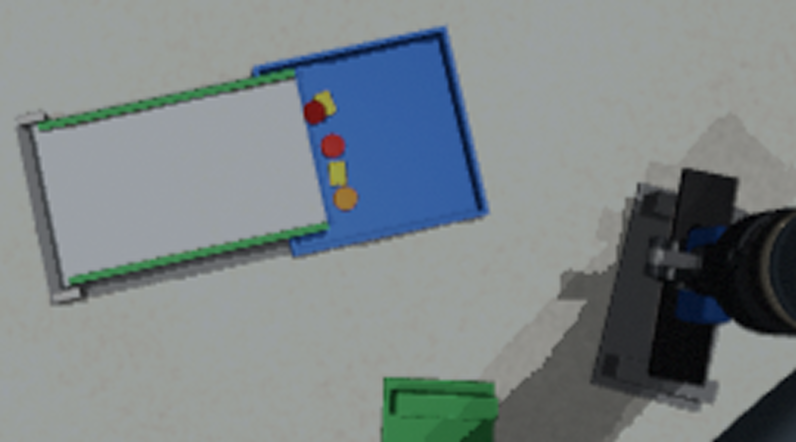

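All five tablets are in the tray. Next is the approach to the rest.

>>> arm_command(rows="-3 -8 0 0 0 -0.011;-4 -10 0 0 0 -0.011;-4 -9.5 0 0 0 -0.011;-2.7 -6.5 0 0 0 -0.011;0 0 -10 0 0 0;0 0 -20 0 0 0;0 0 -20 0 0 0;0 0 -10 0 0 0;0 0 0 0 0 0;0 0 0 0 0 0;0 0 0 0 0 0")

```text
time_s: 15.12
eef_pos: [0.4524, -0.372, 0.1212]
eef_rot: [0.127, 0.992, -0.0, 0.001]
contact_force: [-0.1, 0.2, -0.9]
opening: 0.0195
gripper_force: 59.1
```

>>> arm_command(rows="-1 0 -10 0 0 0;0 0 -14 0 0 0;0 0 -12 0 0 0;0 0 -6 0 0 0;0 0 -3 0 0 0;0 0 0 0 0 0;0 0 0 0 0 0")

```text
time_s: 15.7
eef_pos: [0.4511, -0.3718, 0.0754]
eef_rot: [0.128, 0.992, -0.0, 0.0]
contact_force: [0.6, -0.1, -1.6]
opening: 0.0193
gripper_force: 59.1
```

>>> arm_command(rows="0 0 -1.5 0 0 0;0 0 -1.5 0 0 0;0 0 -1 0 0 0;0 0 0 0 0 0;0 0 0 0 0 0;0 0 0 0 0 0")

```text
time_s: 16.2
eef_pos: [0.451, -0.3718, 0.0714]
eef_rot: [0.128, 0.992, -0.0, 0.0]
contact_force: [0.1, 0.4, -1.5]
opening: 0.0191
gripper_force: 59.1
```

>>> arm_command(rows="0 0 -1 0 0 0;0 0 -1 0 0 0;0 0 0 0 0 0;0 0 0 0 0 0;0 0 0 0 0 0")

```text
time_s: 16.62
eef_pos: [0.4511, -0.3719, 0.0698]
eef_rot: [0.128, 0.992, -0.0, 0.0]
contact_force: [0.4, 1.3, 2.0]
opening: 0.0195
gripper_force: 59.3
```

The scraper is on the ledges: z matches the original and the load has shifted. I'll release and retreat.

>>> arm_command(rows="0 0 0 0 0 0;0 0 0 0 0 0;0 0 0 0 0 0;0 0 0 0 0 0;0 0 0 0 0 0;0 0 0 0 0 0;0 0 0 0 0 0;0 0 0 0 0 0;0 0 0 0 0 0;0 0 0 0 0 0;0 0 0 0 0 0;0 0 0 0 0 0", grip=-1)

```text
time_s: 17.62
eef_pos: [0.451, -0.3717, 0.0692]
eef_rot: [0.128, 0.992, 0.0, -0.0]
contact_force: [0.7, -0.8, 0.5]
opening: 0.0853
gripper_force: 0.0
```

>>> arm_command(rows="0 0 10 0 0 0;0 0 25 0 0 0;0 0 30 0 0 0;0 0 30 0 0 0;0 0 30 0 0 0;0 0 20 0 0 0;0 0 0 0 0 0;0 0 0 0 0 0;0 0 0 0 0 0;0 0 0 0 0 0")

```text
time_s: 18.45
eef_pos: [0.4503, -0.3711, 0.2125]
eef_rot: [0.128, 0.992, 0.001, -0.001]
contact_force: [-0.8, -0.1, -0.2]
opening: 0.0855
gripper_force: 0.0
```

```bash
python3 -c "
from h import *
s=state();print(s['eef_pos'],s['contact_force'],s['opening'])
snap('wrist','w4')"
```

```text
[ 0.45033301 -0.3710692   0.21246936] [-0.75519518 -0.11299566 -0.21101954] 0.08550368394365293
```

View pics/w4.png

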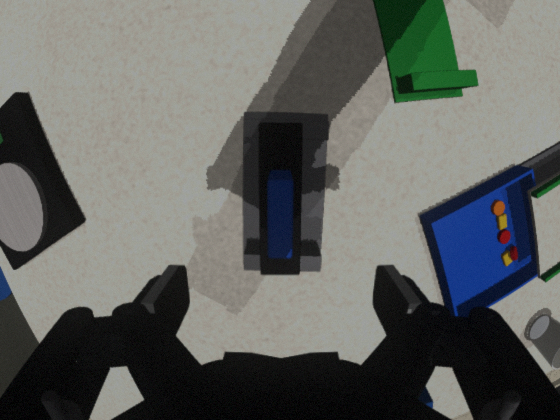

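The scraper sits in its rest as before, at about (280,195), and all five tablets are in the tray at about (503,230).

```bash
python3 -c "
from rig import *
print(close_job())"
```

```text
the job is handed in; nothing more can be done
None
```

I wiped all five tablets into the catch tray, put the scraper back on both ledges of its rest, and handed the job in at about 18.5 s of the 64 s; the hand-in call returned no verdict.

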